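# Pin the filler's spring-return outlet valve open

## Task

Get the paste filler ready for its wash-down by pinning its outlet valve open: pull the blue knob at the end of the valve handle up out of its hole, swing the sprung handle a quarter turn to the fully open hole (the last one, nearest the outlet elbow) and let the pin drop fully home there, so that the handle stays open when you let go. Leave the loose things on the bench where they are.

Things in the scene. Friction and masses are not known exactly. Their poses are not given: they have to be found in the camera images.
- valve_handle (a joint): the handle's turn about its upright stem, rad: 0 shut (handle square to the outlet pipe), grows counter-clockwise seen from above, 1.571 fully open (handle along the pipe, towards the outlet elbow), end stop at 1.59. A spring always drives it back towards 0, with 0.20 N m at 0 rising evenly to 0.51 N m when open (about 2 to 5 N at the knob)
- index_pin (a joint): lift of the blue knob and its index pin above fully down, m: 0 fully home, stop at 0.020. Its spring pushes it down with 3 N (0) to 5.4 N (top). The pin clears the index plate from 0.012 up; with the pin standing on the plate beside a hole it reads about 0.012
- knob (a point): centre of the blue round knob at the end of the handle: 32 mm across, 32 mm high (33 to 65 mm above the top of the index plate when the pin is home, so its centre is 49 mm above the plate), upright, moves up and down with the pin and round with the handle at 100 mm from the stem's axis. The 31 mm boss below it ends 23 mm above the plate
- stem (a point): point on the handle's upright turning axis at the top of the index plate, 180 mm above the bench; fixed on the steel filler. x, y are the filler's: outlet pipe along y, elbow to -y; shut handle points to -x, open one to -y. The 42 mm hub with coil spring rises 60 mm above the plate. Keep clear of the hopper: axis 300 mm off at +y, 272 mm across, 240 to 600 mm above the bench
- shut_hole (a point): mouth centre of the hole, 15 mm across, in the flat 8 mm thick index plate for the 10 mm round-nosed pin, 100 mm from the stem: the handle shut (the pin sits in it at the start)
- half_hole (a point): mouth centre of the like hole at half open, handle at 0.785 rad
- open_hole (a point): mouth centre of the like hole at fully open, handle at 1.571 rad: the last of the three, nearest the outlet elbow
- pan_mid (a point): open stainless drip pan, 108 x 176 mm, 55 mm high, standing on the bench under the outlet elbow; point half-way up its centre (bystander)
- nozzle_mid (a point): spare stainless filling nozzle, a cone standing on its 52 mm flange, 85 mm high; point half-way up its axis (bystander)
- clamp_mid (a point): spare stainless pipe clamp lying flat, 66 mm ring with a wing nut, 14 mm high; point at the ring's centre, half-way up (bystander)
- gasket_mid (a point): white gasket ring lying flat, 52 mm outside, 6 mm high; point at its centre (bystander)
- spray_mid (a point): white spray bottle with a green head, 72 mm across, 196 mm high, upright; point on its axis 90 mm above its underside (bystander)
- jug_mid (a point): steel jug with a side handle, 90 mm across, 120 mm high, upright; point half-way up its axis (bystander)
- jar_mid (a point): white jar with a yellow lid, 70 mm across, 75 mm high, upright; point half-way up its axis (bystander)

How it is judged:
At the end, for the whole second after the job is handed in: The handle stands at the fully open hole (joint valve_handle above 1.50 rad) and at rest (under 0.05 rad/s), held there by its index pin, which is home to within 4 mm (joint index_pin below 0.004 m), nothing touching it; no loose thing is more than 40 mm from where it started (value of joint valve_handle above 1.5 rad and value of joint index_pin below 0.004 m and velocity of joint valve_handle between -0.05 and 0.05 rad/s and not (distance of any of pan_mid, nozzle_mid, clamp_mid, gasket_mid, spray_mid, jug_mid, jar_mid from where it was at the start of the episode above 0.04 m)).
It fails at once if a loose bystander on the bench is pushed more than 40 mm from where it started (distance of any of pan_mid, nozzle_mid, clamp_mid, gasket_mid, spray_mid, jug_mid, jar_mid from where it was at the start of the episode above 0.04 m).
It also fails if it takes over 40 s, if anything falls off the work surface, if the arm or the gripper's body presses on something with over 40 N, if the wrist force passes 120 N, or if a joint passes its speed limit or range.

## Robot

A 7-joint arm with a two-finger parallel gripper is mounted at the origin on the work surface. World frame = base frame: x ahead of the robot, y to its left, z up, the work surface at z = 0. Lengths are in m, angles in rad, forces in N, time in s.
With the tool pointing down it reaches from about 0.425 to 0.925 m from the base axis. Payload 6.8 kg.
Tool frame: the origin (TCP) lies at the centre of the arm's flange, where the gripper is bolted on; the fingertips stand 173 mm ahead of it and the grasp point (between the pads) lies 155 mm ahead of it; z points along the fingers, y is the direction in which the jaws open and shut (so a half turn about z gives the same grasp; the last joint's range is limited). The gripper opens to 85 mm and grips with 20 to 120 N. Pads are 22 mm wide; open, the fingers measure 114 mm over their backs; the gripper's body (76 mm by 85 mm) begins 54 mm behind the grasp point. The pads swing forward as they close: fully open they stand 13 mm farther back than shut.
Start: joints at [-1.408, 0.477, 0.022, 1.555, -0.011, 1.109, -0.083], TCP at [0.181, 0.65, 0.405] pointing down, gripper open.
Joint ranges: [-2.96, 2.96], [-0.34, 2.1], [-1.41, 1.46], [0.24, 2.44], [-1.37, 4.51], [0.17, 1.92], [-2.96, 2.96]. Speed limits (rad/s): [2.39, 2.39, 3.14, 3.14, 3.14, 3.14, 3.14].

## Interface

Orientations are given as a rotation vector (axis times angle).
In Python, from bench import readout, grab_frame, camera_model, r gives the robot as it stands.
- The arm moves only by the tool apply_moves, never from a script. Its argument "deltas" is a list of rows, each an object with "xyz": the shift along the world's x, y, z in m, a list of three; "turn": the turn about the world's z in rad. In form: [{"xyz": [dx, dy, dz], "turn": turn}, ...]. A call has 1 to 12 rows; each row shifts and turns the commanded pose from where the row before left it; what a row does not reach is not made up. A row lasts 1/12 s, in which the tool goes at most 41.7 mm and 7.16 degrees, less where a joint would pass 70% of its speed; a pose out of reach is approached as far as the arm can. A call with a gripper value outside its range is refused whole. "claw" is the gripper's target within -1 to 1 (shut at 1, half-way at 0, fully open at -1), set as the call begins (left out, the last holds). The fingers move at their own pace and stop on an object; "squeeze" is the grip in N (left out, the last holds). Time passes only in rows, so rows that do not move let the fingers close. It gives the time, the measured TCP pose, the force and the opening at its end, in the units of the state.
- readout.get_obs(): the state, without advancing time (a new reading comes with each control period).
- grab_frame(name): name is "side" or "top" or "wrist"; returns the picture (400x640x3 uint8, red, green, blue); there is no depth.
- camera_model(name): a dict with "intrinsics" (3x3 intrinsics, pixels), "R" (3x3) and "t" (3): a world point X has camera coordinates R X + t. Camera axes: x right, y down, z forward; pixel columns grow to the right and rows downward; lengths in m; the calibration is good to about 2 mm. A picture is of the moment at which its call begins: read the wrist's pose just before it. camera_model takes no time and is no camera call; for the wrist camera it gives the pose at the moment of the call.
- r.hand_in(): hands the job in, once; it reports no verdict.
The state is a dict: "clock": time; "joints": joint angles; "qvel": joint speeds; "tau": joint torques, N m; "tcp_pos": TCP position; "orientation": TCP orientation; "contact_force": force on the tool from outside, world axes, zero at the start; "moment": the same for the moment, N m; "grip_width": finger opening in m.
Only numpy, scipy, OpenCV 4.12 (cv2) and the standard library are available. Lean on these libraries where they do the work, as an engineer would, in place of code of your own. Each camera call takes 0.05 s, during which the arm holds its last target.

## Working session

There is one attempt and no reset: what is moved stays moved. The work goes in short steps, Python scripts to look and compute and a tool call to move; the robot and the scene stay as the last step left them, time stands still between calls to the robot, and variables do not carry over. Pictures are saved under pics/ and viewed, and the job is handed in when it is done.

Besides the shell and the picture viewer there is one more tool, called as name([rows], argument=value, ...), one row to a line, values as JSON. apply_moves: Moves the arm, as the interface text tells. Its arguments: {"type":"object","properties":{"deltas":{"type":"array"},"claw":{"type":"number"},"squeeze":{"type":"number"}},"required":["deltas"]}

```bash
mkdir -p pics; ls
python3 - <<'E'
from bench import readout, grab_frame, camera_model, r
import cv2, numpy as np
o=readout.get_obs(); print(o)
for n in ["side","top","wrist"]:
    m=camera_model(n); f=grab_frame(n)
    cv2.imwrite(f"pics/{n}0.png",f[:,:,::-1]); print(n,m)
E
```

```text
pics
{'clock': 0.0, 'joints': array([-1.40811672,  0.47776211,  0.02231754,  1.55645528, -0.01150584,
        1.10931879, -0.08310558]), 'qvel': array([-0.00287686, -0.00011625,  0.00068931,  0.00125338, -0.00178129,
        0.00157621,  0.00201243]), 'tau': array([ 5.04474392e-04, -5.96449149e+01,  1.60835255e+00, -2.81198180e+01,
        1.25821255e-02,  9.51063121e-03,  1.32528578e-05]), 'tcp_pos': array([0.18045459, 0.65013513, 0.40374887]), 'orientation': array([-4.23972532e-01, -3.11272324e+00,  2.84519868e-03]), 'contact_force': array([ 0.11141857, -0.60404864,  0.70896134]), 'moment': array([-0.01990688, -0.00897927,  0.01260392]), 'grip_width': 0.08504135656621635}
side {'intrinsics': array([[393.72053241,   0.        , 320.66804825],
       [  0.        , 393.72053241, 204.6471419 ],
       [  0.        ,   0.        ,   1.        ]]), 'R': array([[ 0.7637071 , -0.64551588, -0.0077915 ],
       [-0.35622736, -0.41132423, -0.83899609],
       [ 0.53838047,  0.64352282, -0.54408166]]), 't': array([-0.42573234,  0.2672481 ,  0.76679143])}
top {'intrinsics': array([[446.15790885,   0.        , 326.56924521],
       [  0.        , 446.15790885, 201.69255532],
       [  0.        ,   0.        ,   1.        ]]), 'R': array([[-0.00927193, -0.99995067,  0.00356318],
       [-0.99454078,  0.00885127, -0.10397256],
       [ 0.10393589, -0.00450776, -0.99457378]]), 't': array([-0.07345929,  0.51445601,  1.16862466])}
wrist {'intrinsics': array([[346.27634186,   0.        , 324.26495316],
       [  0.        , 346.27634186, 197.2220727 ],
       [  0.        ,   0.        ,   1.        ]]), 'R': array([[ 2.68304941e-01,  9.63333832e-01, -6.21925330e-04],
       [ 9.29493370e-01, -2.58710073e-01,  2.62890041e-01],
       [ 2.53089972e-01, -7.11127723e-02, -9.64825601e-01]]), 't': array([-0.67451798, -0.03369574,  0.37775618])}
```

View pics/side0.png

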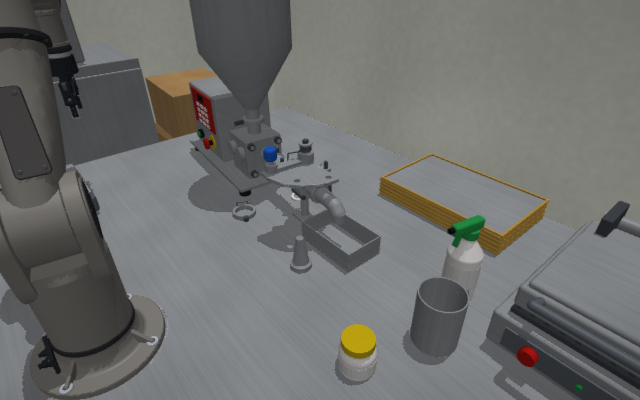

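View pics/top0.png

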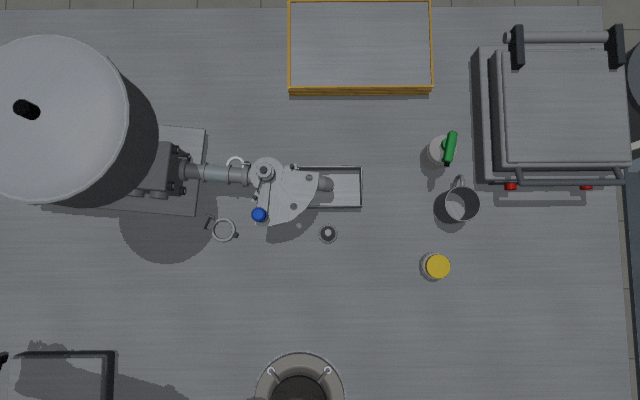

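View pics/wrist0.png

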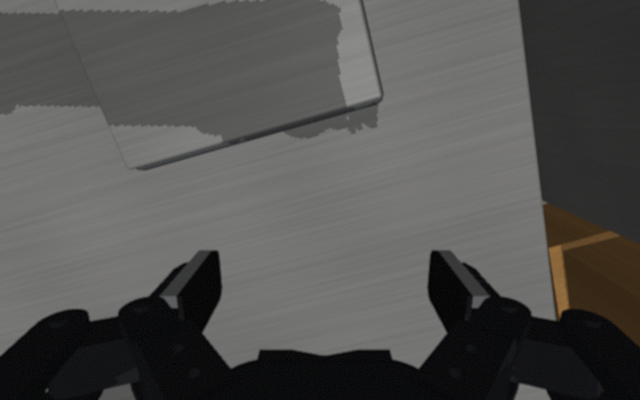

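Run:
```python
import cv2, numpy as np
a=cv2.imread("pics/top0.png")[135:255,200:360]; cv2.imwrite("pics/topc.png",cv2.resize(a,None,fx=5,fy=5,interpolation=cv2.INTER_CUBIC))
a=cv2.imread("pics/side0.png")[110:230,210:370]; cv2.imwrite("pics/sidec.png",cv2.resize(a,None,fx=5,fy=5,interpolation=cv2.INTER_CUBIC))
```

```text
(no output)
```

View pics/topc.png

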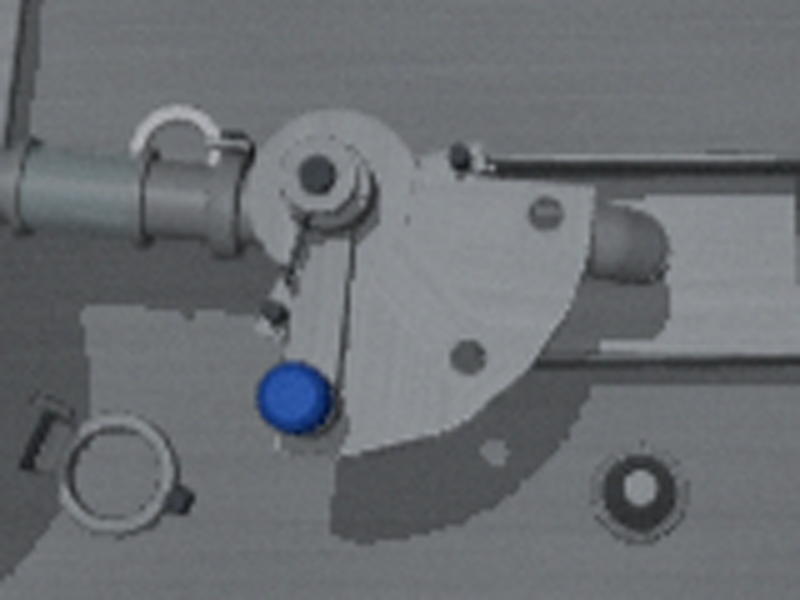

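View pics/sidec.png

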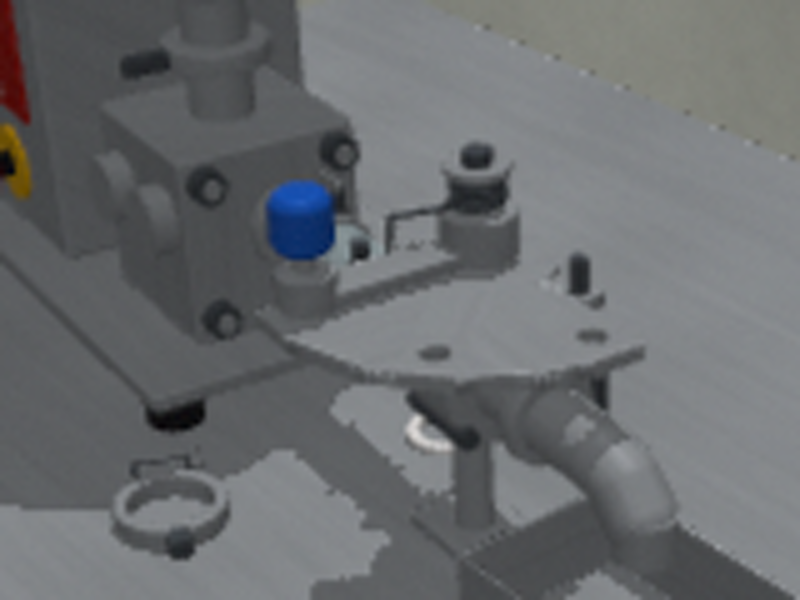

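```bash
cat > h.py <<'E'
import numpy as np, cv2
from bench import readout, grab_frame, camera_model, r
def ray(m,p):
    K=m["intrinsics"];R=m["R"];t=m["t"]
    d=R.T@np.linalg.solve(K,[p[0],p[1],1]); return -R.T@t,d
def onz(m,p,z):
    c,d=ray(m,p); return c+d*(z-c[2])/d[2]
def tri(ms,ps):
    A=np.zeros((3,3));b=np.zeros(3)
    for m,p in zip(ms,ps):
        c,d=ray(m,p); d=d/np.linalg.norm(d);P=np.eye(3)-np.outer(d,d);A+=P;b+=P@c
    return np.linalg.solve(A,b)
def proj(m,X):
    c=m["R"]@X+m["t"]; q=m["intrinsics"]@c; return q[:2]/q[2]
E
python3 - <<'E'
from h import *
T=camera_model("top");S=camera_model("side")
cv=lambda u,v,o:((u+.5)/5-.5+o[0],(v+.5)/5-.5+o[1])
t=lambda u,v:cv(u,v,(200,135)); s=lambda u,v:cv(u,v,(210,110))
oh=onz(T,t(546,213),.18);hh=onz(T,t(468,357),.18)
print("top oh,hh",oh,hh,"side",onz(S,s(592,336),.18),onz(S,s(434,353),.18))
print("tri",tri([T,S],[t(546,213),s(592,336)]),tri([T,S],[t(468,357),s(434,353)]))
k=onz(T,t(295,397),.240);print("knob top",k,"side",onz(S,s(300,220),.229), "tri",tri([T,S],[t(295,397),s(300,220)]))
print("stem cap", onz(T,t(317,173),.245),onz(T,t(317,173),.25))
# stem from holes: 100mm circle centre, angle between open/half 45deg
for a,b in [(oh,hh)]:
    print(np.linalg.norm(a-b))  # expect 76.5mm
    # open dir = rot: filler frame yaw phi
    from scipy.optimize import least_squares
    kk=k
    def f(p):
        c=p[:2];ph=p[2]
        e=lambda th:c+.1*np.array([np.cos(np.pi+ph+th),np.sin(np.pi+ph+th)])
        return np.r_[e(np.pi/2)-a[:2],e(np.pi/4)-b[:2],e(0)-kk[:2]]
    q=least_squares(f,[oh[0],oh[1]+.1,0]);print(q.x,q.fun*1000)
E
```

```text
top oh,hh [ 0.55596207 -0.03625354  0.18      ] [4.88366996e-01 4.64940137e-04 1.80000000e-01] side [ 0.55338958 -0.03423736  0.18      ] [0.48604113 0.00233413 0.18      ]
tri [ 0.55462552 -0.03527518  0.18020413] [0.48712132 0.00129292 0.18019248]
knob top [0.46570425 0.0720742  0.24      ] side [0.46485595 0.07696102 0.229     ] tri [0.46514807 0.07442074 0.22992072]
stem cap [0.56422679 0.06228972 0.245     ] [0.56332712 0.06159443 0.25      ]
0.07692425411939445
[ 0.56526378  0.06349583 -0.0925579 ] [ 0.05913264  0.17741041 -0.04670845 -0.84162428 -0.01242419  0.66421387]
```

apply_moves([
  {"xyz": [0.0115, -0.03, 0.006], "turn": -0.123},
  {"xyz": [0.0115, -0.03, 0.006], "turn": -0.123},
  {"xyz": [0.0115, -0.03, 0.006], "turn": -0.123},
  {"xyz": [0.0115, -0.03, 0.006], "turn": -0.123},
  {"xyz": [0.0115, -0.03, 0.006], "turn": -0.123},
  {"xyz": [0.0115, -0.03, 0.006], "turn": -0.123},
  {"xyz": [0.01, -0.027, 0], "turn": -0.123},
  {"xyz": [0.01, -0.027, 0], "turn": -0.123},
  {"xyz": [0.01, -0.027, 0], "turn": -0.123},
  {"xyz": [0.01, -0.027, 0], "turn": -0.123},
  {"xyz": [0.01, -0.027, 0], "turn": -0.123},
  {"xyz": [0.01, -0.027, 0], "turn": -0.123},
], claw=-1)

```text
clock: 1.15
tcp_pos: [0.3098, 0.3069, 0.4406]
orientation: [-2.414, -2.01, 0.0]
contact_force: [0.5, -0.5, -0.8]
grip_width: 0.0855
```

apply_moves([
  {"xyz": [0.017, -0.025, 0], "turn": -0.123},
  {"xyz": [0.017, -0.025, 0], "turn": -0.123},
  {"xyz": [0.017, -0.025, 0], "turn": -0.123},
  {"xyz": [0.017, -0.025, 0], "turn": -0.123},
  {"xyz": [0.017, -0.025, 0], "turn": -0.123},
  {"xyz": [0.017, -0.025, 0], "turn": -0.123},
  {"xyz": [0.009, -0.014, 0], "turn": -0.123},
  {"xyz": [0.009, -0.014, 0], "turn": -0.123},
  {"xyz": [0.009, -0.014, 0], "turn": -0.123},
  {"xyz": [0.009, -0.014, 0], "turn": -0.123},
  {"xyz": [0.009, -0.014, 0], "turn": -0.123},
  {"xyz": [0.009, -0.014, 0], "turn": -0.123},
])

```text
clock: 2.15
tcp_pos: [0.4657, 0.0736, 0.4406]
orientation: [-3.138, 0.137, 0.0]
contact_force: [0.3, 0.5, -0.6]
grip_width: 0.0855
```

Run:
```python
from h import *
for n in ["wrist","top"]:
    m=camera_model(n); f=grab_frame(n); cv2.imwrite(f"pics/{n}1.png",f[:,:,::-1])
    np.savez(f"pics/{n}1.npz",**m)
    print(n,"knob proj",proj(m,np.array([.4652,.0738,.229])),proj(m,np.array([.4652,.0738,.245])),"open",proj(m,np.array([.5553,-.0358,.18])))
o=readout.get_obs();print(o["clock"],o["tcp_pos"],o["orientation"],o["joints"])
```

```text
wrist knob proj [324.55058203 228.57800922] [324.53838407 239.58075085] open [489.16563753  48.70912955]
top knob proj [258.55365484 214.61374757] [257.46738711 214.06224828] open [308.60824506 177.4805133 ]
2.25 [0.466326   0.07217991 0.44078753] [ 3.13762280e+00 -1.38102133e-01  1.06128763e-03] [-0.94277717  0.0984361   0.71709892  2.01546975 -0.07317523  1.05257901
 -1.85058129]
```

View pics/wrist1.png

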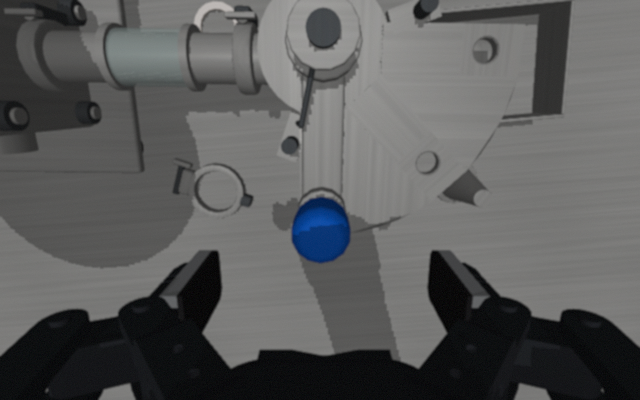

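apply_moves([
  {"xyz": [0, 0.001, -0.015], "turn": 0},
  {"xyz": [0, 0, -0.015], "turn": 0},
  {"xyz": [0, 0, -0.015], "turn": 0},
  {"xyz": [0, 0, -0.014], "turn": 0},
  {"xyz": [0, 0, 0], "turn": 0},
])

```text
clock: 2.67
tcp_pos: [0.4641, 0.0762, 0.3794]
orientation: [3.137, -0.122, -0.007]
contact_force: [-1.0, 0.2, -0.3]
grip_width: 0.0856
```

Run:
```python
from h import *
for n in ["wrist","side"]:
    f=grab_frame(n); cv2.imwrite(f"pics/{n}2.png",f[:,:,::-1])
a=cv2.imread("pics/side2.png")[110:230,210:370]; cv2.imwrite("pics/side2c.png",cv2.resize(a,None,fx=4,fy=4,interpolation=cv2.INTER_CUBIC))
```

```text
(no output)
```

View pics/wrist2.png

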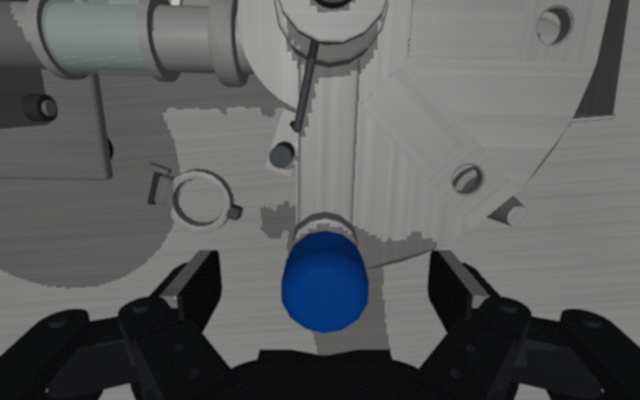

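View pics/side2c.png

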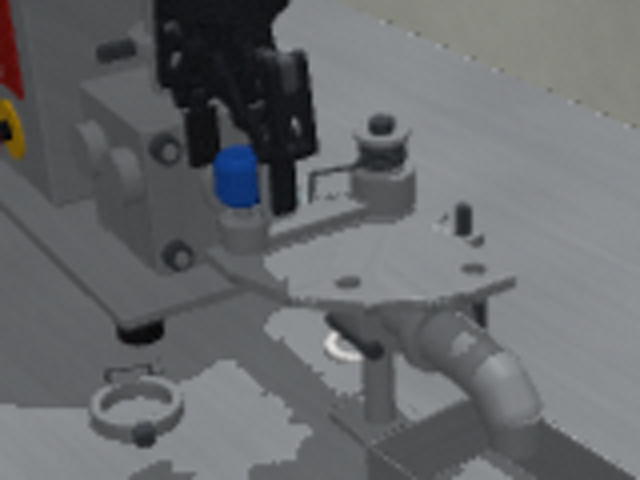

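apply_moves([
  {"xyz": [0, 0, 0], "turn": 0},
  {"xyz": [0, 0, 0], "turn": 0},
  {"xyz": [0, 0, 0], "turn": 0},
  {"xyz": [0, 0, 0], "turn": 0},
  {"xyz": [0, 0, 0], "turn": 0},
  {"xyz": [0, 0, 0], "turn": 0},
  {"xyz": [0, 0, 0], "turn": 0},
  {"xyz": [0, 0, 0], "turn": 0},
], claw=1, squeeze=50)

```text
clock: 3.43
tcp_pos: [0.4658, 0.0755, 0.3823]
orientation: [-3.138, 0.127, -0.001]
contact_force: [-1.6, 0.3, 6.3]
grip_width: 0.0306
```

Run:
```python
from h import *
for n in ["wrist","side"]:
    f=grab_frame(n); cv2.imwrite(f"pics/{n}3.png",f[:,:,::-1])
a=cv2.imread("pics/side3.png")[110:230,210:370]; cv2.imwrite("pics/side3c.png",cv2.resize(a,None,fx=4,fy=4,interpolation=cv2.INTER_CUBIC))
```

```text
(no output)
```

View pics/side3c.png

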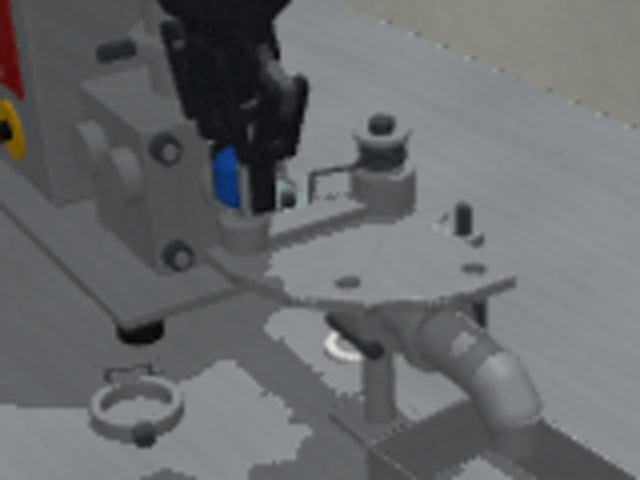

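apply_moves([
  {"xyz": [0, 0, 0.004], "turn": 0},
  {"xyz": [0, 0, 0.004], "turn": 0},
  {"xyz": [0, 0, 0.004], "turn": 0},
  {"xyz": [0, 0, 0.004], "turn": 0},
  {"xyz": [0, 0, 0], "turn": 0},
  {"xyz": [0, 0, 0], "turn": 0},
])

```text
clock: 4.03
tcp_pos: [0.4656, 0.0755, 0.3979]
orientation: [-3.139, 0.127, -0.001]
contact_force: [2.8, 1.7, -5.3]
grip_width: 0.0302
```

Run:
```python
from h import *
o=readout.get_obs();print(o["tcp_pos"],o["contact_force"],o["grip_width"])
for n in ["wrist","side"]:
    f=grab_frame(n); cv2.imwrite(f"pics/{n}4.png",f[:,:,::-1])
a=cv2.imread("pics/side4.png")[110:230,210:370]; cv2.imwrite("pics/side4c.png",cv2.resize(a,None,fx=4,fy=4,interpolation=cv2.INTER_CUBIC))
```

```text
[0.46559564 0.07553757 0.39786564] [ 2.84622145  1.74715867 -5.25213727] 0.030195428578653122
```

View pics/side4c.png

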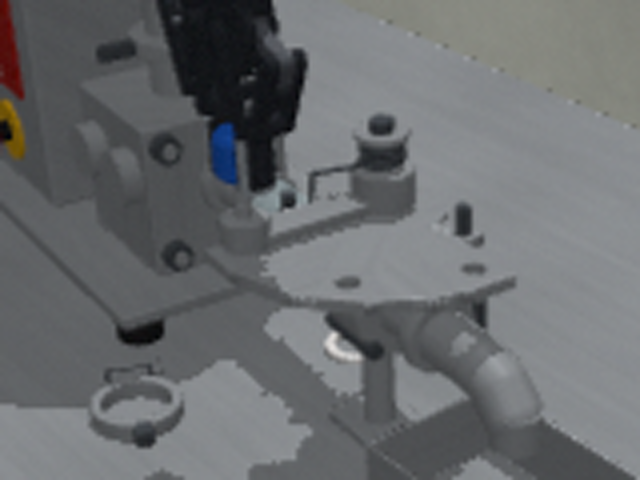

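View pics/wrist4.png

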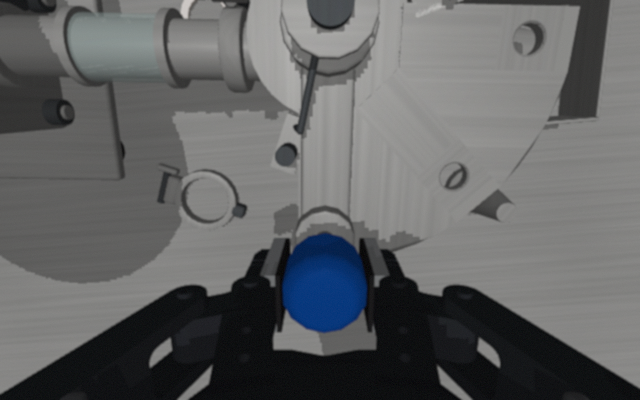

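Run:
```python
import numpy as np
v=np.array([-.0996,.0103]);N=18
P=[]
for i in range(N+1):
    a=np.pi/2*i/N;P.append([np.cos(a)*v[0]-np.sin(a)*v[1],np.sin(a)*v[0]+np.cos(a)*v[1]])
P=np.round(P,4)
import json;print(json.dumps([{"xyz":[*np.round(d,4),0],"turn":.0873} for d in np.diff(P,axis=0)]))
print(P[-1]+[.5652,.0648])
```

```text
[{"xyz": [-0.0005, -0.0087, 0], "turn": 0.0873}, {"xyz": [0.0002, -0.0088, 0], "turn": 0.0873}, {"xyz": [0.001, -0.0086, 0], "turn": 0.0873}, {"xyz": [0.0018, -0.0086, 0], "turn": 0.0873}, {"xyz": [0.0025, -0.0084, 0], "turn": 0.0873}, {"xyz": [0.0032, -0.0081, 0], "turn": 0.0873}, {"xyz": [0.0039, -0.0078, 0], "turn": 0.0873}, {"xyz": [0.0046, -0.0074, 0], "turn": 0.0873}, {"xyz": [0.0052, -0.007, 0], "turn": 0.0873}, {"xyz": [0.0058, -0.0066, 0], "turn": 0.0873}, {"xyz": [0.0063, -0.006, 0], "turn": 0.0873}, {"xyz": [0.0069, -0.0054, 0], "turn": 0.0873}, {"xyz": [0.0073, -0.0048, 0], "turn": 0.0873}, {"xyz": [0.0077, -0.0042, 0], "turn": 0.0873}, {"xyz": [0.008, -0.0034, 0], "turn": 0.0873}, {"xyz": [0.0083, -0.0028, 0], "turn": 0.0873}, {"xyz": [0.0085, -0.002, 0], "turn": 0.0873}, {"xyz": [0.0086, -0.0013, 0], "turn": 0.0873}]
[ 0.5549 -0.0348]
```

apply_moves([
  {"xyz": [-0.0005, -0.0087, 0], "turn": 0.0873},
  {"xyz": [0.0002, -0.0088, 0], "turn": 0.0873},
  {"xyz": [0.001, -0.0086, 0], "turn": 0.0873},
  {"xyz": [0.0018, -0.0086, 0], "turn": 0.0873},
  {"xyz": [0.0025, -0.0084, 0], "turn": 0.0873},
  {"xyz": [0.0032, -0.0081, 0], "turn": 0.0873},
  {"xyz": [0.0039, -0.0078, 0], "turn": 0.0873},
  {"xyz": [0.0046, -0.0074, 0], "turn": 0.0873},
  {"xyz": [0.0052, -0.007, 0], "turn": 0.0873},
  {"xyz": [0, 0, 0], "turn": 0},
])

```text
clock: 4.97
tcp_pos: [0.4879, 0.002, 0.3975]
orientation: [-2.946, -1.089, -0.0]
contact_force: [1.5, 5.6, -5.3]
grip_width: 0.0301
```

Run:
```python
from h import *
o=readout.get_obs();print(o["tcp_pos"],o["contact_force"],o["grip_width"],o["joints"])
f=grab_frame("wrist"); cv2.imwrite(f"pics/wrist5.png",f[:,:,::-1])
```

```text
[0.48793108 0.00199637 0.39751235] [ 1.45098781  5.6241599  -5.26042994] 0.03010695275328127 [-0.68961689  0.19266244  0.64126289  2.03198789 -0.14175571  0.95952816
 -0.83808982]
```

View pics/wrist5.png

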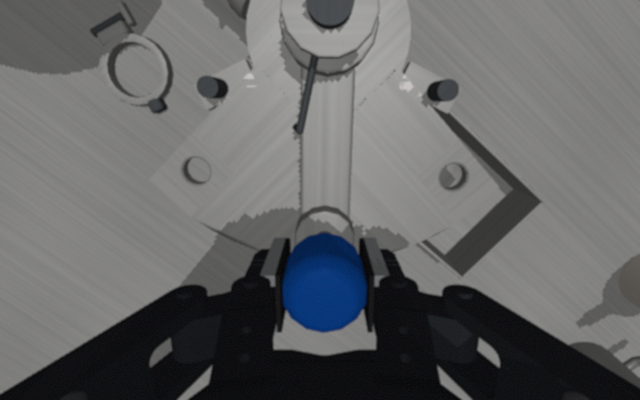

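apply_moves([
  {"xyz": [0.0058, -0.0066, 0], "turn": 0.0873},
  {"xyz": [0.0063, -0.006, 0], "turn": 0.0873},
  {"xyz": [0.0069, -0.0054, 0], "turn": 0.0873},
  {"xyz": [0.0073, -0.0048, 0], "turn": 0.0873},
  {"xyz": [0.0077, -0.0042, 0], "turn": 0.0873},
  {"xyz": [0.008, -0.0034, 0], "turn": 0.0873},
  {"xyz": [0.0083, -0.0028, 0], "turn": 0.0873},
  {"xyz": [0.0085, -0.002, 0], "turn": 0.0873},
  {"xyz": [0.0086, -0.0013, 0], "turn": 0.0873},
  {"xyz": [0, 0, 0], "turn": 0},
  {"xyz": [0, 0, 0], "turn": 0},
])

```text
clock: 5.93
tcp_pos: [0.5541, -0.0336, 0.3965]
orientation: [-2.309, -2.125, 0.003]
contact_force: [-0.9, 5.5, -5.4]
grip_width: 0.0303
```

Run:
```python
from h import *
o=readout.get_obs();print(o["tcp_pos"],o["contact_force"],o["grip_width"],o["moment"])
for n in ["wrist","side","top"]:
    f=grab_frame(n); cv2.imwrite(f"pics/{n}6.png",f[:,:,::-1])
a=cv2.imread("pics/side6.png")[110:230,210:370]; cv2.imwrite("pics/side6c.png",cv2.resize(a,None,fx=4,fy=4,interpolation=cv2.INTER_CUBIC))
```

```text
[ 0.55409263 -0.03361857  0.39651755] [-0.86062879  5.47482216 -5.40894326] 0.03026711004348366 [ 0.98145008  0.08867823 -0.34575195]
```

View pics/wrist6.png

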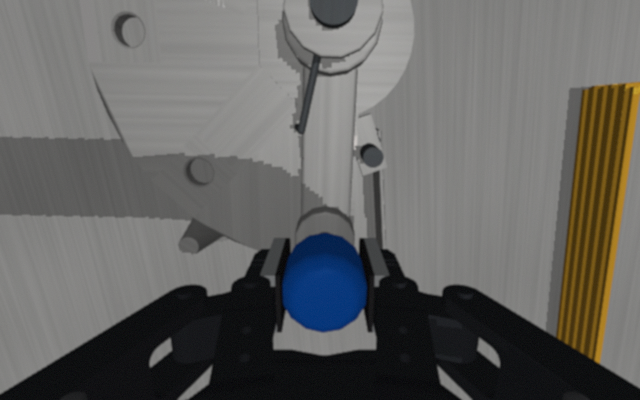

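View pics/side6c.png

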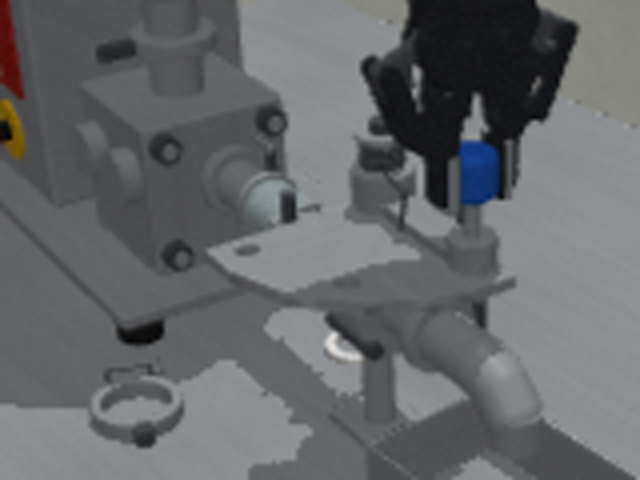

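apply_moves([
  {"xyz": [0.002, 0.0015, 0], "turn": 0.02},
  {"xyz": [0, 0, 0], "turn": 0},
  {"xyz": [0, 0, 0], "turn": 0},
])

```text
clock: 6.33
tcp_pos: [0.5561, -0.0334, 0.3972]
orientation: [-2.289, -2.15, 0.003]
contact_force: [-2.7, 1.5, -5.8]
grip_width: 0.0305
```

Run:
```python
from h import *
o=readout.get_obs();print(o["tcp_pos"],o["contact_force"],o["grip_width"],o["moment"],o["orientation"])
for n in ["wrist","top"]:
    f=grab_frame(n); cv2.imwrite(f"pics/{n}7.png",f[:,:,::-1])
a=cv2.imread("pics/wrist7.png"); b=np.hstack([cv2.imread(f"pics/wrist{i}.png")[0:340,220:430] for i in (4,6,7)])
cv2.imwrite("pics/cmp.png",b)
```

```text
[ 0.55613083 -0.033384    0.39720077] [-2.68485885  1.53419781 -5.79170197] 0.030530888305049655 [ 0.1487739   0.51880809 -0.25959257] [-2.2886033  -2.15046632  0.00303388]
```

View pics/cmp.png

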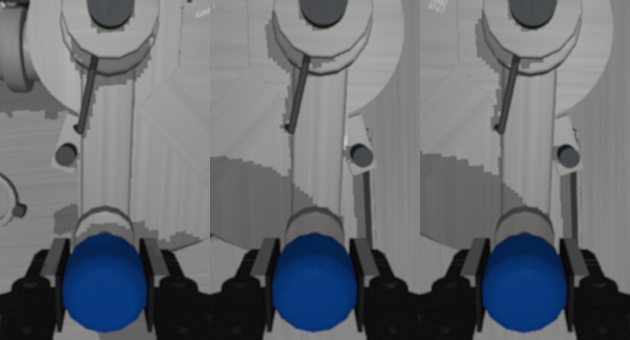

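apply_moves([
  {"xyz": [0, 0, -0.003], "turn": 0},
  {"xyz": [0, 0, -0.003], "turn": 0},
  {"xyz": [0, 0, -0.003], "turn": 0},
  {"xyz": [0, 0, 0], "turn": 0},
  {"xyz": [0, 0, 0], "turn": 0},
])

```text
clock: 6.85
tcp_pos: [0.5566, -0.0333, 0.3883]
orientation: [-2.288, -2.152, 0.002]
contact_force: [-3.8, -0.6, -5.7]
grip_width: 0.0302
```

apply_moves([
  {"xyz": [0, 0, -0.003], "turn": 0},
  {"xyz": [0, 0, -0.003], "turn": 0},
  {"xyz": [0, 0, 0], "turn": 0},
  {"xyz": [0, 0, 0], "turn": 0},
])

```text
clock: 7.18
tcp_pos: [0.5567, -0.0334, 0.3827]
orientation: [-2.288, -2.153, 0.001]
contact_force: [-4.5, -2.0, -3.9]
grip_width: 0.0301
```

Run:
```python
from h import *
o=readout.get_obs();print(o["tcp_pos"],o["contact_force"],o["grip_width"],o["moment"])
for n in ["side"]:
    f=grab_frame(n); cv2.imwrite(f"pics/{n}8.png",f[:,:,::-1])
a=cv2.imread("pics/side8.png")[110:230,210:370]; cv2.imwrite("pics/side8c.png",cv2.resize(a,None,fx=4,fy=4,interpolation=cv2.INTER_CUBIC))
```

```text
[ 0.55670865 -0.03337674  0.38266717] [-4.45693171 -1.97672191 -3.8776365 ] 0.030074198179855023 [-0.3189229   1.01536729 -0.05359253]
```

View pics/side8c.png

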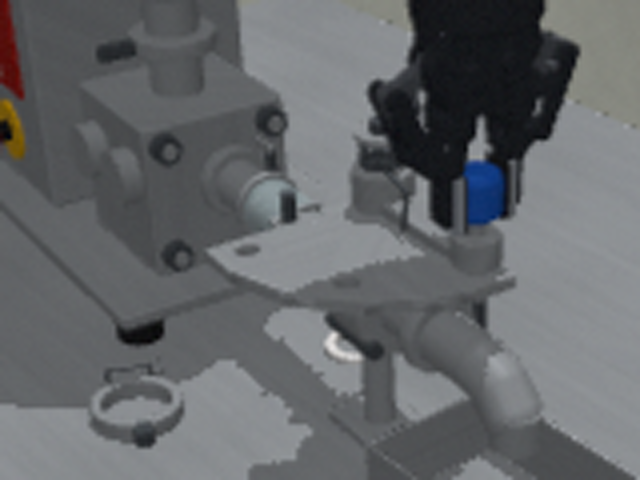

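apply_moves([
  {"xyz": [0, 0, -0.002], "turn": 0},
  {"xyz": [0, 0, 0], "turn": 0},
  {"xyz": [0, 0, 0], "turn": 0},
])

```text
clock: 7.48
tcp_pos: [0.5569, -0.0336, 0.3823]
orientation: [2.288, 2.153, 0.001]
contact_force: [-9.4, -2.0, 8.8]
grip_width: 0.0299
```

apply_moves([
  {"xyz": [0, 0, 0], "turn": 0},
  {"xyz": [0, 0, 0], "turn": 0},
  {"xyz": [0, 0, 0], "turn": 0},
  {"xyz": [0, 0, 0], "turn": 0},
  {"xyz": [0, 0, 0], "turn": 0},
  {"xyz": [0, 0, 0], "turn": 0},
  {"xyz": [0, 0, 0], "turn": 0},
  {"xyz": [0, 0, 0], "turn": 0},
], claw=-1)

```text
clock: 8.15
tcp_pos: [0.557, -0.033, 0.3808]
orientation: [2.287, 2.153, 0.0]
contact_force: [0.2, 0.0, 0.2]
grip_width: 0.0857
```

Run:
```python
from h import *
o=readout.get_obs();print(o["tcp_pos"],o["contact_force"],o["grip_width"])
for n in ["side","wrist"]:
    f=grab_frame(n); cv2.imwrite(f"pics/{n}9.png",f[:,:,::-1])
a=cv2.imread("pics/side9.png")[110:230,210:370]; cv2.imwrite("pics/side9c.png",cv2.resize(a,None,fx=4,fy=4,interpolation=cv2.INTER_CUBIC))
```

```text
[ 0.55697732 -0.03295514  0.38076394] [0.2252323  0.00874512 0.2457067 ] 0.08565777962805685
```

View pics/side9c.png

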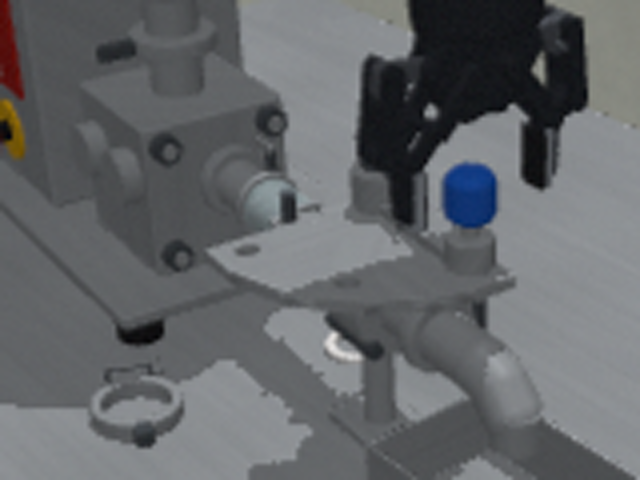

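View pics/wrist9.png

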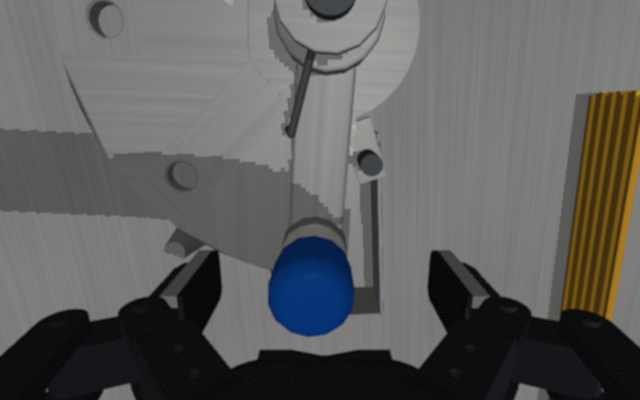

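apply_moves([
  {"xyz": [0, 0, 0.015], "turn": 0},
  {"xyz": [0, 0, 0.02], "turn": 0},
  {"xyz": [0, 0, 0.025], "turn": 0},
  {"xyz": [0, 0, 0.025], "turn": 0},
  {"xyz": [-0.02, 0, 0.01], "turn": 0},
  {"xyz": [-0.03, 0, 0], "turn": 0},
  {"xyz": [-0.03, 0, 0], "turn": 0},
  {"xyz": [-0.02, 0, 0], "turn": 0},
  {"xyz": [0, 0, 0], "turn": 0},
  {"xyz": [0, 0, 0], "turn": 0},
])

```text
clock: 9.08
tcp_pos: [0.4563, -0.0332, 0.4761]
orientation: [-2.287, -2.153, -0.003]
contact_force: [0.2, 0.3, 0.6]
grip_width: 0.0855
```

Run:
```python
from h import *
for n in ["side","top","wrist"]:
    f=grab_frame(n); cv2.imwrite(f"pics/{n}10.png",f[:,:,::-1])
S=[cv2.imread(f"pics/side{i}.png") for i in (0,10)]
cv2.imwrite("pics/side10c.png",cv2.resize(S[1][110:230,210:370],None,fx=5,fy=5,interpolation=cv2.INTER_CUBIC))
for i,s in zip((0,10),S):
    h=cv2.cvtColor(s,cv2.COLOR_BGR2HSV); m=cv2.inRange(h,(105,150,60),(125,255,255)); m[:,:240]=0;m[:,360:]=0; m[:100]=0;m[230:]=0
    n,l,st,c=cv2.connectedComponentsWithStats(m);j=1+np.argmax(st[1:,4]);print(i,st[j],c[j])
cam=camera_model("side")
st=np.array([.5652,.0655]);ph=-.0926
for th,nm in ((0,"shut"),(1.571,"open"),(1.546,"open-play")):
  for lift in (0,.004,.012):
    x=np.array([*(st+.1*np.array([np.cos(np.pi+ph+th),np.sin(np.pi+ph+th)])),.229+lift]); print(nm,lift,proj(cam,x))
```

```text
0 [263 146  14  16 181] [269.91712707 153.55801105]
10 [321 151  13  16 178] [327.1011236  158.29213483]
shut 0 [270.39013553 153.8112036 ]
shut 0.004 [270.26051157 152.28591065]
shut 0.012 [269.99945232 149.21401047]
open 0 [328.83675596 158.01363267]
open 0.004 [328.84275875 156.46274886]
open 0.012 [328.85485018 153.33880172]
open-play 0 [327.96076277 158.28773665]
open-play 0.004 [327.96469252 156.7355234 ]
open-play 0.012 [327.97260829 153.60886986]
```

View pics/side10c.png

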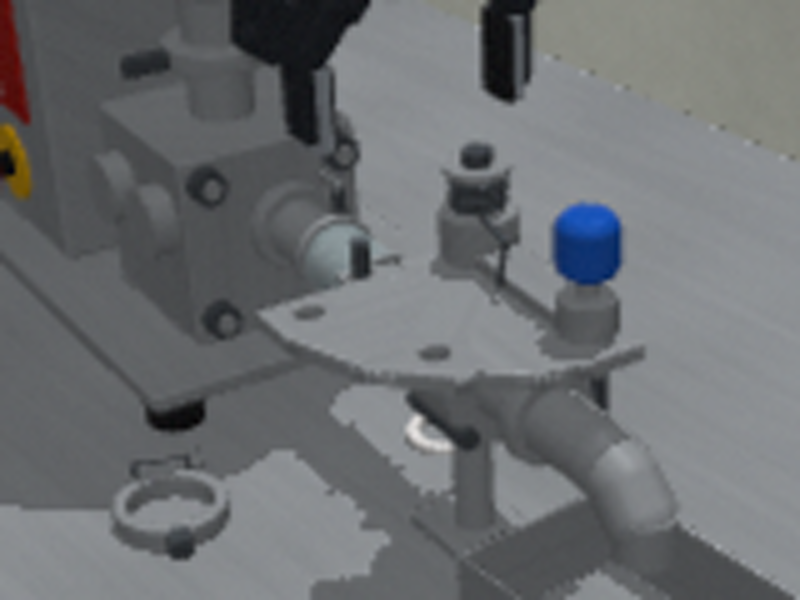

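View pics/top10.png

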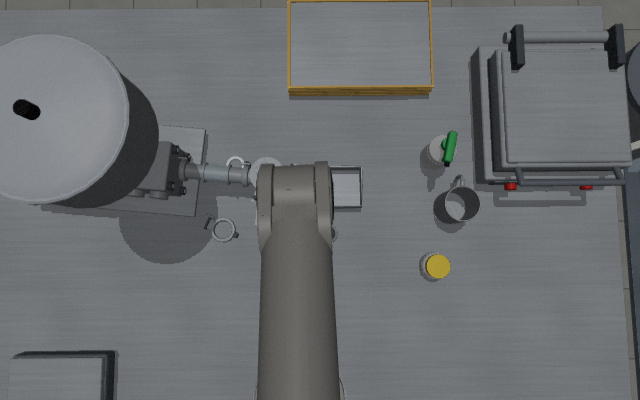

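Run:
```python
from h import *
print(r.hand_in()); print(readout.get_obs()["clock"])
```

```text
the job is handed in; nothing more can be done
None
the job is handed in; nothing more can be done
```

The valve is pinned open. I gripped the blue knob, lifted it about 16 mm, swung the handle a quarter turn with the gripper turning along, lowered the pin into the last hole, let go and backed away. I handed the job in soon after the last move ended at 9.1 s.

Last checks, all from the side and top pictures and the robot's own readings:
- **Pin:** the knob sits at picture row 158.3 in the side view. I expected about 158.2 with the pin fully home and 156.7 at 4 mm up, so the pin is home to within about 1 mm.
- **Handle angle:** about 1.53 to 1.55 rad, above the 1.50 needed. When I let go, the handle sprang back about 2.5 mm at the knob, the play in the hole, and the pin held it there.
- **Contact:** the force on the tool was near zero, and the gripper is well clear of the handle.
- **Loose things:** in the top view the pan, clamp, gasket, spray bottle, jug and jar look where they were. The arm hides the nozzle almost completely in that last picture, but nothing went near it.

No check failed. The only disagreement was a 2 to 5 mm difference between the cameras on the positions I measured. Before lowering the pin I corrected by about 2 mm, using the angle in the wrist picture and the arm's own readings.

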